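# Start the lock screw of a resistor drawer

## Task

On the grey resistor chassis, push the open drawer fully home until it clicks into its catch. Then take the orange handle of the cranked lock screw and turn it backward (anticlockwise seen from above) until you feel or see the screw drop into its thread, stop there, turn it forward (clockwise) one turn so that it is started, and finish while still holding the handle. Leave the other things on the bench where they are.

Things in the scene. Friction and masses are not known exactly. Their poses are not given: they have to be found in the camera images.
- chassis: Fixed grey metal chassis, 240 x 180 x 62 mm high. Origin on the bench under the axis of the upright lock screw that stands on its top; x points from its front (drawer side, nearer the robot) to its rear, z up; it reaches from x = -100 to +140 mm. A steel boss (38 mm diameter) around the screw rises to z = 97 mm; within 70 mm of the axis only screw, crank and handle are higher.
- drawer (a joint): Slide of the drawer (m): 0 is fully home against its stop; grows as it comes out to the chassis's -x side (starts 30 to 55 mm out). About 1.5 N of friction; a sprung catch resists with about 5 N from 13 to 6 mm, then snaps the drawer home and keeps it there. The screw cannot go down with the drawer out.
- drawer_front (a point): Middle of the outer face of the drawer's upright blue front panel, 176 mm wide, 6 to 56 mm above the bench (this point: 46 mm), to be pushed toward the chassis's +x. A small black lip, 60 mm wide, marks its top middle, only to look at (nothing is felt there). At home the face lies 105 mm ahead (-x) of the screw axis.
- screw_top (a point): Top centre of the crank's hub, on the screw's upright axis, about 130 mm above the bench at the start; rises and drops with the screw. The crank arm runs from here to the handle's pin; it is telescopic and gives up to 7 mm in length either way on a light spring (300 N/m).
- screw (a joint): Height of the screw (m), 0 at its highest. Coarse right-hand thread, lead 8 mm a turn. It starts resting on the first thread at -1.5 to -5.5 mm. Turned backward it climbs to about 0, then drops by its own weight (3.3 N, no pushing needed, in about 0.2 s) to about -8 mm, ready to engage; from there forward turning takes it down 8 mm a turn. Bottom stop -22 mm.
- crank (a joint): Angle of the crank (rad), counted through whole turns; grows anticlockwise seen from above (backward). It reads 0 with the handle toward the chassis's front, over the -x side of the axis. The drop comes somewhere between 1.1 and 4 rad backward of the start. Friction about 0.04 N m; it stays where it is left.
- sleeve: Orange handle with dark rings: upright sleeve, 20 mm diameter, 28 mm high, origin at its centre, 155 to 162 mm above the bench, 40 mm from the screw axis. Spins freely on its pin and floats along it (12 mm down, 20 up, light spring): grip it firmly and lead it round a level circle, hand unturned, while the screw rises and drops. Pin cap 38 mm above, crank arm 28 mm below the centre.
- yellow_box: Yellow resistor box 60 x 56 x 30 mm with four posts, lying loose on the rear of the chassis's top; origin centre of underside. Leave alone.
- grey_box_a: Grey resistor box 60 x 56 x 30 mm with four posts, on the bench on the chassis's left (+y); origin centre of underside. Leave alone.
- grey_box_b: Grey resistor box 60 x 56 x 30 mm with six posts, on the bench on the chassis's right (-y); origin centre of underside. Leave alone.
- screwdriver: Screwdriver with red handle, about 180 mm long, lying on the bench right of the chassis. Leave alone.
- tape_roll: Blue roll 72 mm in diameter, 19 mm high, lying flat on the bench left of the chassis. Leave alone.
- attenuator: Brass cylindrical attenuator 28 mm in diameter and 62 mm long, lying on the bench left of the chassis. Leave alone.

How it is judged:
On the way, in this order (a step that is already met when the one before it is completed fails the run):
1. the drawer is pushed home past its catch (value of joint drawer below 0.003 m), for 0.2 s.
2. the screw has been turned backward until it dropped into its thread (value of joint crank above 0.5 rad and value of joint screw below -0.0058 m), for 0.05 s.
At the end, for the whole second after the job is handed in: The drawer is home (within 3 mm), the screw has been turned forward one turn from where it dropped (0.7 to 1.3 turns) and has gone down with it (13 to 19.5 mm below its highest point), it is at rest, and the fingers still hold the orange handle (more than 3 N) (value of joint drawer below 0.003 m and value of joint crank between -7.6 and -3.8 rad and value of joint screw between -0.0195 and -0.013 m and velocity of joint crank between -0.2 and 0.2 rad/s and contact force between the fingers and sleeve above 3 N); the arm keeps its last pose, push and grip.
It fails at once if the screw is turned on backward by more than about 100 degrees after it has dropped (value of joint crank above 2.4 rad).
It fails at once if another thing on the bench is shifted by more than 25 mm (distance of any of yellow_box, grey_box_a, grey_box_b, screwdriver, tape_roll, attenuator from where it was at the start of the episode above 0.025 m).
It also fails if it takes over 64 s, if anything falls off the work surface, if the arm or the gripper's body presses on something with over 40 N, if the wrist force passes 120 N, or if a joint passes its speed limit or range.

## Robot

A 6-joint arm with a two-finger parallel gripper is mounted at the origin on the work surface. World frame = base frame: x ahead of the robot, y to its left, z up, the work surface at z = 0. Lengths are in m, angles in rad, forces in N, time in s.
With the tool pointing down it reaches from about 0.35 to 0.85 m from the base axis. Payload 8.1 kg.
Tool frame: the origin (TCP) lies on the centre line of the jaws, within the pads' length; the fingertips stand 22 mm ahead of it and the grasp point (between the pads) lies 3 mm ahead of it; z points along the fingers, y is the line along which they close (so a half turn about z gives the same grasp; the last joint's range is limited). The gripper opens to 93 mm and grips with 3 to 60 N. Pads are 15 mm wide; open, the fingers measure 128 mm over their backs; the gripper's body (75 mm by 188 mm) begins 65 mm behind the grasp point.
Start: joints at [1.015, 0.13, 1.488, -0, 1.523, -0.085], TCP at [0.272, 0.535, 0.241] pointing down, gripper open.
Joint ranges: [-2.96, 2.96], [-0.89, 2.26], [0.02, 2.5], [-1.34, 4.48], [0, 2.73], [-2.66, 2.66]. Speed limits (rad/s): [2.39, 2.39, 2.79, 3.14, 3.14, 3.14].

## Interface

Orientations are given as a rotation vector (axis times angle).
In Python, from plant import robot gives the robot as it stands.
- The arm moves only by the tool advance, called as name(argument=value, ...) on one line, values as JSON. Schema: {"type":"object","properties":{"steps":{"type":"object","properties":{"segments":{"type":"array","items":{"type":"array","items":{"type":"number"},"minItems":5,"maxItems":5},"minItems":1,"maxItems":20}},"additionalProperties":false,"required":["segments"]},"grip_force":{"type":"number"},"only":{"type":"string"},"quiet":{"type":"boolean"},"lines":{"type":"string"}},"required":["steps"],"additionalProperties":false}. steps is an object whose key "segments" holds a list of rows, 1 to 20 of them, each of 5 numbers: the finger opening in m, then dx, dy, dz in m, then a turn about the tool's z in rad; each row shifts and turns the commanded pose from where the row before left it, along the tool's axes as they then stand; what a row does not reach is not made up. A row lasts 1/10 s, in which the tool goes at most 0.05 m and 0.15 rad, less where a joint would pass 70% of its speed; a pose out of reach is approached as far as the arm can. The fingers move at their own pace and stop on an object; grip_force is the grip in N (left out, the last holds). Time passes only in rows, so rows that do not move let the fingers close. The tool returns the time, the measured TCP pose, the force, the opening and the grip force at its end. only (a regular expression) keeps the lines of the reply that match it, lines (a string "A,B") keeps lines A to B, and quiet returns only ok. Input that does not fit is refused with a message, and nothing moves.
- robot.read_state(): the state, without advancing time (a new reading comes with each control period).
- robot.read_camera(name): name is "side" or "top"; returns a dict with "image" (384x512x3 uint8, red, green, blue), "fx", "fy", "cx", "cy" (pixels), "dist" ([k1, k2, p1, p2, k3] as OpenCV has them; the pictures are not rectified), "R" (3x3) and "t" (3): a world point X has camera coordinates R X + t. Camera axes: x right, y down, z forward; pixel columns grow to the right and rows downward; lengths in m; the calibration is good to about 2 mm. A picture is of the moment at which its call begins. There is no depth.
- robot.close_job(): hands the job in; it is judged then, once.
The state is a dict: "t": time; "q": joint angles; "dq": joint speeds; "joint_torque": joint torques, N m; "tool_pos": TCP position; "orientation": TCP orientation; "force": force on the tool from outside, world axes, zero at the start; "wrist_torque": the same for the moment, N m; "opening": finger opening in m; "gripper_force": force on a finger pad.
Only numpy, scipy, OpenCV 4.12 (cv2) and the standard library are available. Lean on these libraries where they do the work, as an engineer would, in place of code of your own. Each camera call takes 0.05 s, during which the arm holds its last target. There are 200 camera calls.

## Working session

There is one attempt and no reset: what is moved stays moved. The work goes in short steps, Python scripts to look and compute and a tool call to move; the robot and the scene stay as the last step left them, time stands still between calls to the robot, and variables do not carry over. Pictures are saved under pics/ and viewed, at most 10 in all, crops included, and the job is handed in when it is done.

```bash
ls; mkdir -p pics
```

Run:
```python
from plant import robot
import cv2
for n in("side","top"):
    c=robot.read_camera(n); cv2.imwrite(f"pics/{n}0.png",c["image"][:,:,::-1]); print(n,c["fx"],c["cx"],c["dist"],c["R"],c["t"])
s=robot.read_state();print(s)
```

```text
pics
plant.py
side 494.6402589404331 266.0336143548344 [-0.16447654  0.          0.          0.          0.        ] [[ 0.8063581  -0.59133824  0.01028146]
 [-0.36441356 -0.51046199 -0.7788654 ]
 [ 0.46582118  0.62429772 -0.62710683]] [-0.50537381  0.35062462  0.8879602 ]
top 356.73877181360336 260.9439418688314 [-0.048227  0.        0.        0.        0.      ] [[-9.66306503e-02 -9.95319834e-01 -9.72228176e-04]
 [-9.67830804e-01  9.41897706e-02 -2.33306285e-01]
 [ 2.32305947e-01 -2.16035857e-02 -9.72402814e-01]] [0.08735771 0.67934862 0.78084379]
{'t': 0.1, 'q': array([ 1.01460800e+00,  1.31078181e-01,  1.48919575e+00, -1.69896155e-08,
        1.52300890e+00, -8.53935272e-02]), 'dq': array([ 0.00052478, -0.00134046, -0.00236658,  0.00058275,  0.00231645,
        0.00059656]), 'joint_torque': array([ 7.09779124e-04, -5.61348617e+01, -4.93094516e+01,  7.70227960e-02,
        2.93158041e-02, -5.55421923e-05]), 'tool_pos': array([0.27187293, 0.53431758, 0.23968285]), 'orientation': array([-7.32587382e-01, -3.05443376e+00,  2.51906184e-03]), 'force': array([-0.8627578 , -0.52401912,  0.09436355]), 'wrist_torque': array([-0.00456664,  0.04141418, -0.00310544]), 'gripper_force': 0.0, 'opening': 0.09320270301450939}
```

View pics/side0.png

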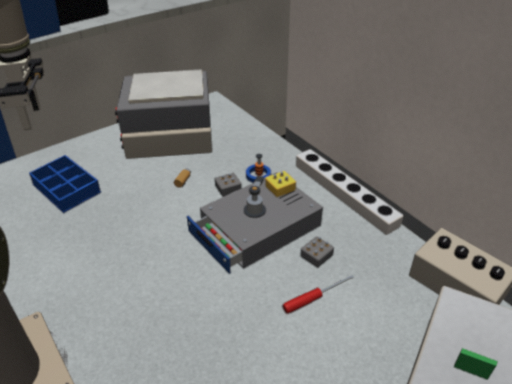

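View pics/top0.png

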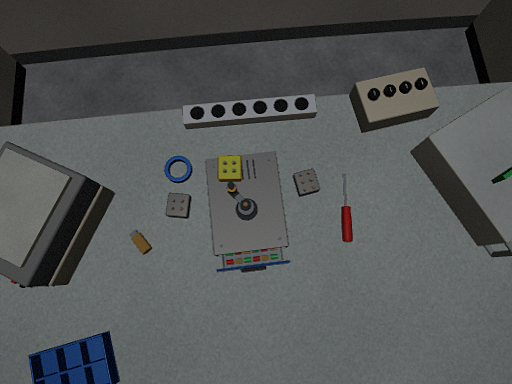

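The side view shows the open drawer with its blue front at about (209,243), the hub near (255,190) and the orange handle near (259,168). The top view shows the chassis from (207,155) to (287,250), the blue front near (253,266), the boss at (246,207) and the handle at (232,187). Next I'll make an enlarged crop and take colour measurements.

Create h.py:
```python
import numpy as np, cv2
from plant import robot
def cam(n): return robot.read_camera(n)
def K(c): return np.array([[c["fx"],0,c["cx"]],[0,c["fy"],c["cy"]],[0,0,1]])
def ray(c,p):
    u=cv2.undistortPoints(np.array([[p]],float),K(c),np.array(c["dist"]))[0,0]
    R=np.array(c["R"]); return -R.T@c["t"], R.T@np.array([u[0],u[1],1])
def onz(c,p,z):
    o,d=ray(c,p); return o+d*(z-o[2])/d[2]
def tri(c1,p1,c2,p2):
    o1,d1=ray(c1,p1);o2,d2=ray(c2,p2)
    s=np.linalg.lstsq(np.c_[d1,-d2],o2-o1,rcond=None)[0]
    a,b=o1+s[0]*d1,o2+s[1]*d2; return (a+b)/2,np.linalg.norm(a-b)
def proj(c,X): return cv2.projectPoints(np.array([X],float),cv2.Rodrigues(np.array(c["R"]))[0],np.array(c["t"]),K(c),np.array(c["dist"]))[0].ravel()
def mask(c,lo,hi,roi):
    h=cv2.cvtColor(c["image"],cv2.COLOR_RGB2HSV); m=cv2.inRange(h,np.array(lo),np.array(hi))
    z=np.zeros_like(m); x0,y0,x1,y1=roi; z[y0:y1,x0:x1]=m[y0:y1,x0:x1]; return z
def blob(m):
    n,l,s,ce=cv2.connectedComponentsWithStats(m)
    i=1+np.argmax(s[1:,4]); return ce[i],s[i],l==i
```

Run:
```python
from h import *
t=cam("top");s=cam("side")
a=cv2.resize(t["image"][145:275,195:300],None,fx=4,fy=4,interpolation=cv2.INTER_CUBIC)
b=cv2.resize(s["image"][145:275,185:275],None,fx=4,fy=4,interpolation=cv2.INTER_CUBIC)
cv2.imwrite("pics/z0.png",np.hstack([a,b])[:,:,::-1])
pt,st,_=blob(mask(t,(5,120,60),(18,255,255),(215,170,250,220)));ps,ss,_=blob(mask(s,(3,120,60),(18,255,255),(240,150,275,185)))
print(pt,st,ps,ss,tri(t,pt,s,ps))
m=mask(t,(100,120,40),(130,255,255),(205,250,300,280));p,q,l=blob(m);r=cv2.minAreaRect(np.argwhere(l)[:,::-1].astype(np.float32));print(p,q,cv2.boxPoints(r))
```

```text
[234.66666667 187.        ] [234 185   2   6   9] [258.73611111 168.375     ] [255 163   8  13  72] (array([0.66715743, 0.08161396, 0.15975882]), np.float64(0.006046850571625985))
[253.01234568 265.55555556] [217 260  73  12 162] [[216.74075 268.89343]
 [289.00003 260.     ]
 [289.28354 262.3036 ]
 [217.02426 271.19702]]
```

View pics/z0.png

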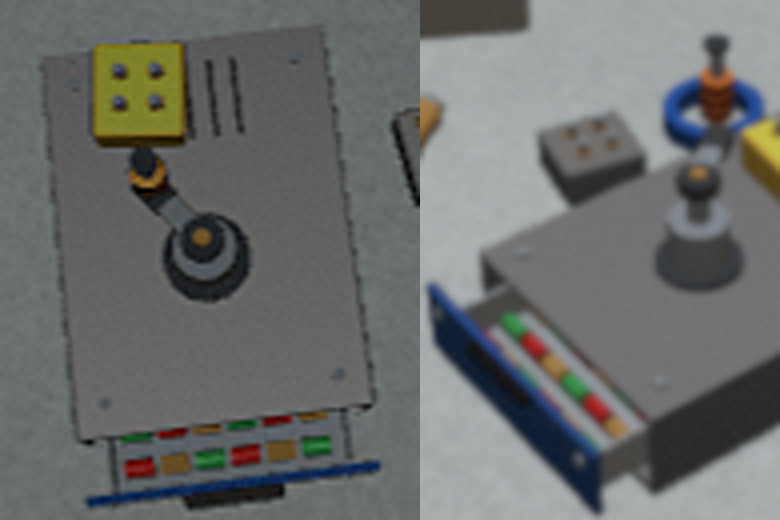

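The crops show the hub's brass dot at top (245.1,204.1) and side (254.4,188.1), the pin cap at top (230.6,184.1) and side (258.6,155.4), and the chassis top corners in the top view.

Run:
```python
from h import *
np.set_printoptions(precision=4,suppress=True)
t=cam("top");s=cam("side")
f=lambda x,y:(x/4+195-.375,y/4+145-.375); g=lambda x,y:((x-420)/4+185-.375,y/4+145-.375)
hub=tri(t,f(202,238),s,g(699,174)); print("hub",hub, onz(t,f(202,238),.13),onz(s,g(699,174),.13))
print("cap",tri(t,f(144,157),s,g(716,43)))
print("slv",tri(t,f(148,173),s,(258.7,168.4)))
C=[onz(t,f(*p),.062) for p in[(42,58),(320,27),(372,405),(80,440)]];C=np.array(C)[:,:2];print(C)
xs=[C[0]-C[3],C[1]-C[2],[C[0][1]*0+(C[0]-C[1])[1],-(C[0]-C[1])[0]],[(C[3]-C[2])[1],-(C[3]-C[2])[0]]]
print("yaw",[np.degrees(np.arctan2(v[1],v[0])) for v in xs],[np.linalg.norm(v) for v in xs])
cen=C.mean(0);print("centre",cen)
for p in[(88,503),(379,466)]:print("drawer end z56",onz(t,f(*p),.056))
for n in[g(432,287),g(602,452)]:print("side end z56",onz(s,n,.056))
```

```text
hub (array([0.6364, 0.0615, 0.1273]), np.float64(0.0007331434866594092)) [0.6355 0.0616 0.13  ] [0.6348 0.0586 0.13  ]
cap (array([0.6684, 0.087 , 0.1924]), np.float64(0.0023564648733565173))
slv (array([0.669 , 0.0878, 0.1547]), np.float64(0.0018859820396754238))
[[ 0.773   0.1539]
 [ 0.7764 -0.0224]
 [ 0.5383 -0.0282]
 [ 0.5345  0.1459]]
yaw [np.float64(1.9141737539442436), np.float64(1.4022503106340372), np.float64(1.1008247306508239), np.float64(1.2432906951801017)] [np.float64(0.23859052187839683), np.float64(0.2381367134275222), np.float64(0.1762999210013115), np.float64(0.17416643338484133)]
centre [0.6555 0.0623]
drawer end z56 [0.4978 0.1445 0.056 ]
drawer end z56 [ 0.5026 -0.0288  0.056 ]
side end z56 [0.4968 0.1391 0.056 ]
side end z56 [ 0.5056 -0.0327  0.056 ]
```

advance(steps={"segments": [[0, 0, 0, 0, -0.124], [0, 0, 0, 0, -0.124], [0, 0, 0, 0, -0.124], [0, 0, 0, 0, -0.124], [0, -0.0155, -0.04, 0, 0], [0, -0.0155, -0.04, 0, 0], [0, -0.0155, -0.04, 0, 0], [0, -0.0155, -0.04, 0, 0], [0, -0.0155, -0.04, 0, 0], [0, -0.0155, -0.04, 0, 0], [0, -0.0155, -0.04, 0, 0], [0, -0.0155, -0.04, 0, 0], [0, -0.0155, -0.04, 0, 0], [0, -0.0155, -0.04, 0, 0], [0, -0.0155, -0.04, 0, 0], [0, -0.0155, -0.04, 0, 0], [0, 0, 0, 0, 0], [0, 0, 0, 0, 0]]}, grip_force=20)

```text
t: 2.1
tool_pos: [0.4702, 0.0588, 0.2405]
orientation: [0.035, -3.141, -0.001]
force: [-0.0, -0.3, -0.7]
opening: 0.0007
gripper_force: 0.0
```

advance(steps={"segments": [[0, 0, 0, 0.037, 0], [0, 0, 0, 0.037, 0], [0, 0, 0, 0.037, 0], [0, 0, 0, 0.037, 0], [0, 0, 0, 0.037, 0], [0, 0, 0, 0, 0], [0, -0.005, 0, 0, 0], [0, -0.005, 0, 0, 0], [0, -0.005, 0, 0, 0], [0, -0.003, 0, 0, 0], [0, 0, 0, 0, 0]]})

```text
t: 3.2
tool_pos: [0.4895, 0.06, 0.0568]
orientation: [-0.039, 3.139, 0.0]
force: [0.3, -0.5, -0.9]
opening: 0.0005
gripper_force: 0.0
```

advance(steps={"segments": [[0, -0.005, 0, 0, 0], [0, -0.005, 0, 0, 0], [0, -0.005, 0, 0, 0], [0, 0, 0, 0, 0]]})

```text
t: 3.6
tool_pos: [0.504, 0.0603, 0.0558]
orientation: [-0.039, 3.141, -0.0]
force: [0.4, -0.8, 0.1]
opening: 0.0003
gripper_force: 0.0
```

advance(steps={"segments": [[0, -0.003, 0, 0, 0], [0, -0.003, 0, 0, 0], [0, 0, 0, 0, 0]]})

```text
t: 3.9
tool_pos: [0.509, 0.0605, 0.0554]
orientation: [0.04, -3.14, 0.0]
force: [-1.9, 0.2, 1.1]
opening: 0.0
gripper_force: 1.2
```

advance(steps={"segments": [[0, -0.003, 0, 0, 0], [0, -0.002, 0, 0, 0], [0, 0, 0, 0, 0]]})

```text
t: 4.2
tool_pos: [0.5145, 0.0607, 0.0555]
orientation: [-0.04, 3.141, 0.0]
force: [-0.7, 0.1, -1.1]
opening: 0.0002
gripper_force: 0.4
```

advance(steps={"segments": [[0, -0.003, 0, 0, 0], [0, -0.002, 0, 0, 0], [0, 0, 0, 0, 0]]})

```text
t: 4.5
tool_pos: [0.5201, 0.0608, 0.0561]
orientation: [-0.039, 3.14, 0.0]
force: [-0.0, 0.3, 0.5]
opening: 0.0006
gripper_force: 0.0
```

Run:
```python
from h import *
t=cam("top");s=cam("side")
a=cv2.resize(t["image"][145:275,195:300],None,fx=4,fy=4,interpolation=cv2.INTER_CUBIC)
b=cv2.resize(s["image"][145:275,185:275],None,fx=4,fy=4,interpolation=cv2.INTER_CUBIC)
cv2.imwrite("pics/z1.png",np.hstack([a,b])[:,:,::-1])
```

```text
(no output)
```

View pics/z1.png

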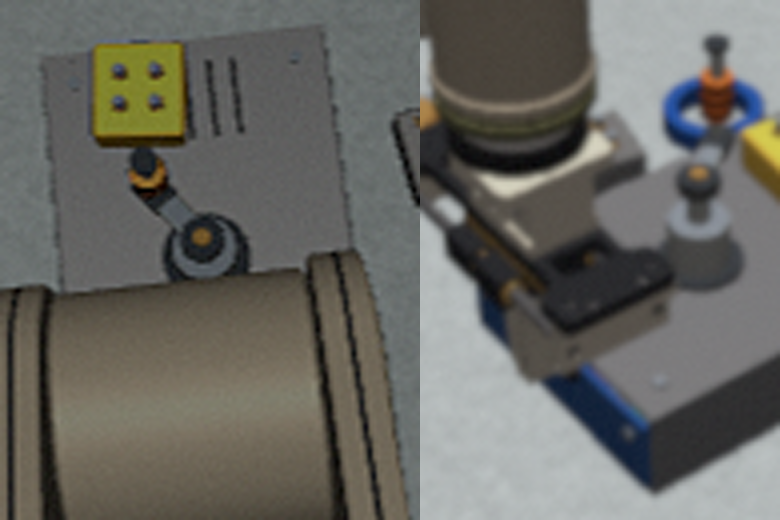

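The drawer now looks flush: in the side crop its blue front meets the chassis at about (605,400). I'll press a little further to confirm the stop, then back off and lift.

advance(steps={"segments": [[0, -0.002, 0, 0, 0], [0, -0.002, 0, 0, 0], [0, 0, 0, 0, 0], [0, 0, 0, 0, 0]]})

```text
t: 5.0
tool_pos: [0.5208, 0.0609, 0.0553]
orientation: [0.04, -3.136, 0.0]
force: [-14.3, -1.4, 11.1]
opening: 0.0006
gripper_force: 6.7
```

advance(steps={"segments": [[0, 0.02, 0, 0, 0], [0, 0.024, 0, 0, 0], [0, 0, 0, -0.041, 0], [0, 0, 0, -0.041, 0], [0, 0, 0, -0.041, 0], [0, 0, 0, -0.041, 0], [0, 0, 0, -0.041, 0], [0.05, 0, 0, 0, 0], [0.05, 0, 0, 0, 0]]})

```text
t: 5.9
tool_pos: [0.48, 0.0598, 0.2619]
orientation: [-0.039, 3.138, 0.0]
force: [-0.6, -0.5, -1.1]
opening: 0.0121
gripper_force: 0.0
```

Run:
```python
from h import *
t=cam("top");s=cam("side")
for n,c,p in(("top",t,(.531,.0595,.056)),("side",s,(.531,.0595,.056))):print(n,proj(c,p))
np.set_printoptions(precision=4,suppress=True)
for c,roi in((t,(205,230,300,280)),(s,(180,200,245,275))):
    m=mask(c,(100,120,40),(130,255,255),roi)
    p,q,l=blob(m);print(p,q)
    r=cv2.boxPoints(cv2.minAreaRect(np.argwhere(l)[:,::-1].astype(np.float32)));print([onz(c,x,.056)[:2] for x in r])
```

```text
top [251.19380885 252.72915647]
side [217.52784224 229.33962946]Traceback (most recent call last):
  File "<stdin>", line 7, in <module>
  File "h.py", line 20, in blob
    i=1+np.argmax(s[1:,4]); return ce[i],s[i],l==i
        ~~~~~~~~~^^^^^^^^^
    return _wrapfunc(a, 'argmax', axis=axis, out=out, **kwds)
    return bound(*args, **kwds)
ValueError: attempt to get argmax of an empty sequence
```

advance(steps={"segments": [[0.05, -0.0375, 0.0045, 0, 0], [0.05, -0.0375, 0.0045, 0, 0], [0.05, -0.0375, 0.0045, 0, 0], [0.05, -0.0375, 0.0045, 0, 0], [0.05, -0.0375, 0.0045, 0, 0], [0.05, 0, 0, 0, 0], [0.05, 0, 0, 0, 0]]})

```text
t: 6.7
tool_pos: [0.6652, 0.087, 0.2568]
orientation: [0.04, -3.135, 0.0]
force: [0.5, 0.6, 0.9]
opening: 0.05
gripper_force: 0.0
```

Run:
```python
from h import *
s=cam("side");t=cam("top")
a=cv2.resize(s["image"][95:275,175:310],None,fx=3,fy=3,interpolation=cv2.INTER_CUBIC)
b=cv2.resize(t["image"][95:275,185:310],None,fx=3,fy=3,interpolation=cv2.INTER_CUBIC)
cv2.imwrite("pics/z2.png",np.hstack([a,b])[:,:,::-1])
```

```text
(no output)
```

View pics/z2.png

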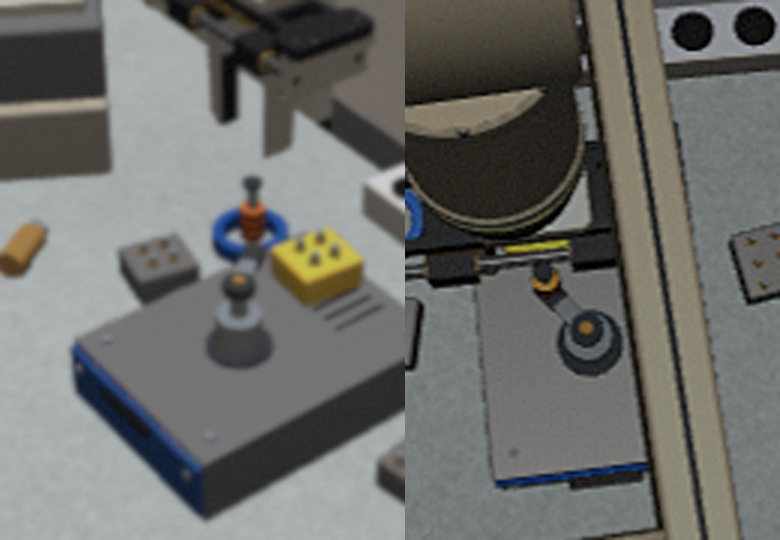

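The drawer's front is flush in both views, and the fingers (side crop, about (225,120) and (278,150)) straddle the line above the handle at (252,215). I'll descend and grip.

advance(steps={"segments": [[0.05, -0.001, 0, 0.02, 0], [0.05, 0, 0, 0.02, 0], [0.05, 0, 0, 0.02, 0], [0.05, 0, 0, 0.02, 0], [0.05, 0, 0, 0.015, 0], [0.05, 0, 0, 0, 0]]}, grip_force=25)

```text
t: 7.4
tool_pos: [0.665, 0.0869, 0.1635]
orientation: [0.039, -3.138, 0.0]
force: [-0.1, -0.8, 0.2]
opening: 0.0502
gripper_force: 0.0
```

advance(steps={"segments": [[0, 0, 0, 0, 0], [0, 0, 0, 0, 0], [0, 0, 0, 0, 0], [0, 0, 0, 0, 0], [0, 0, 0, 0, 0], [0, 0, 0, 0, 0], [0, 0, 0, 0, 0], [0, 0, 0, 0, 0]]}, grip_force=25)

```text
t: 8.2
tool_pos: [0.6671, 0.0869, 0.1656]
orientation: [-0.039, 3.141, -0.0]
force: [1.5, -1.3, -0.6]
opening: 0.0196
gripper_force: 25.0
```

Run:
```python
import numpy as np
for a,st,n in((38,10,16),(198,5,10)):
    ph=np.radians(a+st*np.arange(n+1)); d=np.c_[-np.diff(.04*np.cos(ph)),np.diff(.04*np.sin(ph))]
    print(a,np.round(d*1000,1).tolist())
```

```text
38 [[4.8, 5.1], [5.6, 4.2], [6.2, 3.2], [6.7, 2.0], [6.9, 0.8], [7.0, -0.4], [6.8, -1.6], [6.4, -2.7], [5.8, -3.8], [5.1, -4.8], [4.2, -5.6], [3.2, -6.2], [2.0, -6.7], [0.8, -6.9], [-0.4, -7.0], [-1.6, -6.8]]
198 [[-1.2, -3.3], [-1.5, -3.1], [-1.8, -3.0], [-2.0, -2.8], [-2.3, -2.7], [-2.5, -2.4], [-2.7, -2.2], [-2.9, -2.0], [-3.0, -1.7], [-3.2, -1.4]]
```

advance(steps={"segments": [[0, 0.0048, 0.0051, 0, 0], [0, 0.0056, 0.0042, 0, 0], [0, 0.0062, 0.0032, 0, 0], [0, 0.0067, 0.002, 0, 0], [0, 0, 0, 0, 0]]})

```text
t: 8.7
tool_pos: [0.6421, 0.1017, 0.1656]
orientation: [0.041, -3.14, -0.001]
force: [-1.7, -0.3, -0.1]
opening: 0.0196
gripper_force: 25.0
```

advance(steps={"segments": [[0, 0.0069, 0.0008, 0, 0], [0, 0.007, -0.0004, 0, 0], [0, 0.0068, -0.0016, 0, 0], [0, 0.0064, -0.0027, 0, 0], [0, 0.0058, -0.0038, 0, 0], [0, 0, 0, 0, 0]]})

```text
t: 9.3
tool_pos: [0.6096, 0.0918, 0.1655]
orientation: [0.039, -3.14, 0.001]
force: [-1.2, -1.2, 0.0]
opening: 0.0192
gripper_force: 25.0
```

advance(steps={"segments": [[0, 0.0051, -0.0048, 0, 0], [0, 0.0042, -0.0056, 0, 0], [0, 0.0032, -0.0062, 0, 0], [0, 0.002, -0.0067, 0, 0], [0, 0, 0, 0, 0]]})

```text
t: 9.8
tool_pos: [0.5963, 0.0674, 0.1655]
orientation: [0.038, -3.14, 0.001]
force: [-1.1, -1.3, 0.5]
opening: 0.0195
gripper_force: 25.0
```

Run:
```python
from h import *
s=cam("side");t=cam("top")
a=cv2.resize(s["image"][125:255,195:295],None,fx=4,fy=4,interpolation=cv2.INTER_CUBIC)
b=cv2.resize(t["image"][155:285,210:305],None,fx=4,fy=4,interpolation=cv2.INTER_CUBIC)
cv2.imwrite("pics/z3.png",np.hstack([a,b])[:,:,::-1])
```

```text
(no output)
```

View pics/z3.png

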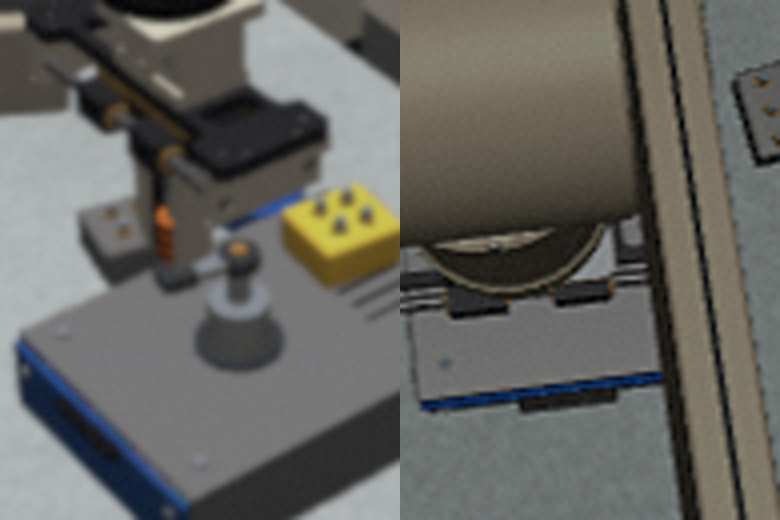

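The handle follows the hand. The hub's dot in the side crop is at (239,250), which is image (254.4,187.1), about 1 px higher than before. I'll track that dot while going on.

Create look.py:
```python
import sys
from h import *
s=cam("side"); m=mask(s,(8,90,60),(28,255,255),(248,180,262,200))
try:
    p,q,_=blob(m);print("dot",p,q[4])
except Exception: print("no dot")
if len(sys.argv)>1:
    cv2.imwrite(f"pics/{sys.argv[1]}.png",cv2.resize(s["image"][125:255,195:325],None,fx=4,fy=4,interpolation=cv2.INTER_CUBIC)[:,:,::-1])
st=robot.read_state();d=np.array(st["tool_pos"][:2])-[.6358,.061];print("crank",np.arctan2(-d[1],-d[0])-.023,"r",np.hypot(*d))
```

```bash
python3 look.py
```

```text
dot [254.16666667 186.91666667] 12
crank -0.2000060008714085 r 0.03983705798153083
```

advance(steps={"segments": [[0, 0.0008, -0.0069, 0, 0], [0, 0, 0, 0, 0], [0, 0, 0, 0, 0]]})

```text
t: 10.25
tool_pos: [0.5961, 0.0614, 0.1656]
orientation: [0.039, -3.141, 0.001]
force: [-0.7, -1.6, 0.2]
opening: 0.0195
gripper_force: 25.0
```

```bash
python3 look.py
```

```text
dot [254.16666667 186.91666667] 12
crank -0.034268376614900904 r 0.039666160454755885
```

advance(steps={"segments": [[0, -0.0004, -0.007, 0, 0], [0, 0, 0, 0, 0], [0, 0, 0, 0, 0]]})

```text
t: 10.6
tool_pos: [0.5968, 0.0544, 0.1656]
orientation: [-0.039, 3.141, -0.001]
force: [-0.9, -1.8, -0.5]
opening: 0.0195
gripper_force: 25.0
```

```bash
python3 look.py a1
```

```text
dot [254.15384615 186.76923077] 13
crank 0.14421080142923998 r 0.03956224282683493
```

advance(steps={"segments": [[0, -0.0016, -0.0068, 0, 0], [0, 0, 0, 0, 0], [0, 0, 0, 0, 0]]})

```text
t: 10.95
tool_pos: [0.5987, 0.0476, 0.1657]
orientation: [-0.039, 3.141, -0.001]
force: [-0.3, -0.6, 0.4]
opening: 0.0194
gripper_force: 25.0
```

```bash
python3 look.py
```

```text
dot [255. 187.] 5
crank 0.32244821967521536 r 0.03947527377152676
```

advance(steps={"segments": [[0, -0.0012, -0.0033, 0, 0], [0, 0, 0, 0, 0], [0, 0, 0, 0, 0]]})

```text
t: 11.3
tool_pos: [0.5998, 0.0447, 0.1656]
orientation: [-0.039, 3.141, -0.0]
force: [0.5, -0.8, -0.1]
opening: 0.0194
gripper_force: 25.0
```

```bash
python3 look.py
```

```text
no dot
crank 0.4026524102986757 r 0.039472132173780906
```

advance(steps={"segments": [[0, -0.0015, -0.0031, 0, 0], [0, 0, 0, 0, 0], [0, 0, 0, 0, 0]]})

```text
t: 11.65
tool_pos: [0.6015, 0.0416, 0.1657]
orientation: [-0.039, 3.141, -0.0]
force: [-0.6, 0.1, 1.3]
opening: 0.0195
gripper_force: 25.0
```

```bash
python3 look.py a2
```

```text
no dot
crank 0.4918663055238168 r 0.03943995204936708
```

View pics/a2.png

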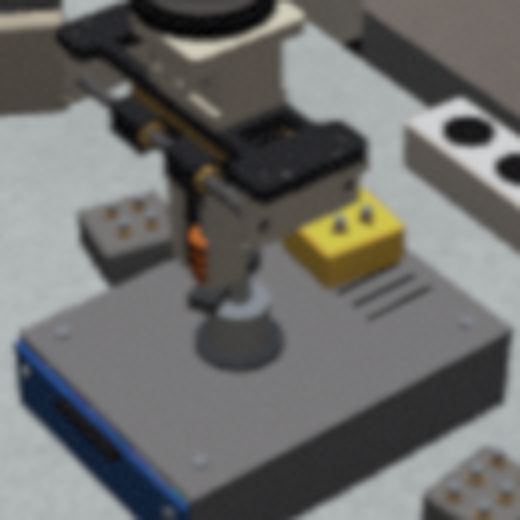

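The hub's dot is now hidden. The dark end of the crank arm shows at crop (205,297), just under the fingertip, so I'll track that against the fingertip in a montage over the next steps.

Create snap.py:
```python
import sys
from h import *
s=cam("side"); c=s["image"][175:220,232:272]; g=cv2.cvtColor(c,cv2.COLOR_RGB2GRAY)
np.save(f"pics/{sys.argv[1]}.npy",c)
r=g[16:36,4:24]; y,x=np.nonzero(r<45); print("dark n",len(y),"mean",(x.mean()+236).round(2) if len(y) else 0,(y.mean()+191).round(2) if len(y) else 0, "max", y.max()+191 if len(y) else 0)
st=robot.read_state();d=np.array(st["tool_pos"][:2])-[.6358,.061];print("crank",(np.arctan2(-d[1],-d[0])-.023).round(3),"r",np.hypot(*d).round(4))
```

```bash
python3 snap.py b0
```

```text
dark n 9 mean 245.11 199.89 max 202
crank 0.491 r 0.0394
```

advance(steps={"segments": [[0, -0.0018, -0.003, 0, 0], [0, 0, 0, 0, 0], [0, 0, 0, 0, 0]]}, only="force")

```text
force: [-0.1, -0.2, 0.3]
gripper_force: 25.0
```

```bash
python3 snap.py b1
```

```text
dark n 13 mean 247.0 199.23 max 203
crank 0.583 r 0.0394
```

advance(steps={"segments": [[0, -0.002, -0.0028, 0, 0], [0, 0, 0, 0, 0], [0, 0, 0, 0, 0]]}, only="force")

```text
force: [0.8, -1.1, -0.4]
gripper_force: 25.0
```

```bash
python3 snap.py b2
```

```text
dark n 13 mean 248.69 200.85 max 204
crank 0.673 r 0.0394
```

advance(steps={"segments": [[0, -0.0023, -0.0027, 0, 0], [0, 0, 0, 0, 0], [0, 0, 0, 0, 0]]}, only="force")

```text
force: [-0.2, -1.0, 0.7]
gripper_force: 25.0
```

```bash
python3 snap.py b3
```

```text
dark n 20 mean 250.0 201.45 max 206
crank 0.755 r 0.0394
```

advance(steps={"segments": [[0, -0.0025, -0.0024, 0, 0], [0, 0, 0, 0, 0], [0, 0, 0, 0, 0]]}, only="force")

```text
force: [-0.4, 0.6, -0.5]
gripper_force: 25.0
```

```bash
python3 snap.py b4
python3 -c "
import numpy as np,cv2
cv2.imwrite('pics/mb.png',np.hstack([cv2.resize(np.load(f'pics/b{i}.npy'),None,fx=4,fy=4,interpolation=cv2.INTER_CUBIC) for i in range(5)])[:,:,::-1])"
```

```text
dark n 20 mean 251.7 202.75 max 206
crank 0.843 r 0.0393
```

View pics/mb.png

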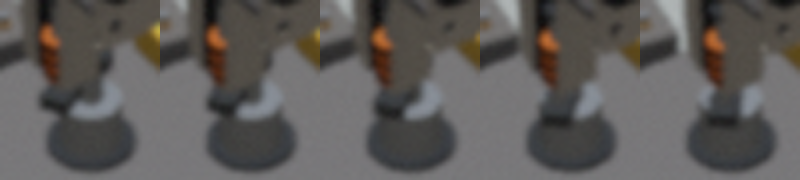

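Create prof.py:
```python
import numpy as np,cv2,sys
for n in sys.argv[1:]:
    c=np.load(f'pics/{n}.npy'); h=cv2.cvtColor(c,cv2.COLOR_RGB2HSV); m=cv2.inRange(h,np.array((0,120,50)),np.array((20,255,255))); y,x=np.nonzero(m[:30])
    g=cv2.cvtColor(c,cv2.COLOR_RGB2GRAY).astype(int); k=int(round(x.mean()))+1
    print(n,"orange",x.mean().round(1),y.mean().round(1),y.max(),"col",k,g[14:36,k:k+4].mean(1).astype(int))
```

```bash
python3 prof.py b0 b1 b2 b3 b4
```

```text
b0 orange 14.8 11.8 19 col 16 [77 76 75 76 76 76 75 71 63 56 56 65 79 92 94 80 66 64 64 63 63 63]
b1 orange 15.5 12.2 19 col 16 [73 73 72 73 73 72 72 73 70 66 60 55 49 52 60 65 64 64 64 63 64 63]
b2 orange 16.4 12.4 20 col 17 [70 70 70 69 71 70 69 72 72 68 63 61 54 42 41 50 60 65 65 64 64 65]
b3 orange 18.6 12.8 20 col 20 [75 76 76 77 76 76 76 76 73 70 65 63 65 67 63 52 43 49 59 65 65 66]
b4 orange 19.4 12.8 20 col 20 [69 71 70 69 71 70 69 70 72 69 66 64 64 63 56 40 33 42 57 65 66 67]
```

The arm's dark lower edge jumps about 2.5 px between b2 and b3, which matches the 8 mm drop (about 2.7 px expected). To confirm, I'll turn forward until the hub dot shows again and compare it with its earlier height of 186.8.

advance(steps={"segments": [[0, 0.0025, 0.0024, 0, 0], [0, 0.0023, 0.0027, 0, 0], [0, 0.002, 0.0028, 0, 0], [0, 0.0018, 0.003, 0, 0], [0, 0.0015, 0.0031, 0, 0], [0, 0.0012, 0.0033, 0, 0], [0, 0.0016, 0.0068, 0, 0], [0, 0, 0, 0, 0], [0, 0, 0, 0, 0]]})

```text
t: 14.05
tool_pos: [0.5965, 0.0558, 0.1655]
orientation: [0.041, -3.141, -0.002]
force: [-1.2, 1.4, 0.1]
opening: 0.0193
gripper_force: 25.0
```

```bash
python3 look.py
```

```text
dot [254.         189.28571429] 14
crank 0.11266067230798693 r 0.03962517045319659
```

Confirmed: the dot is 2.5 px lower than before at the same angle, so the screw has dropped. Now one turn forward, lowering the hand slightly.

advance(steps={"segments": [[0, 0.0004, 0.007, 0.0003, 0], [0, -0.0008, 0.0069, 0.0003, 0], [0, -0.002, 0.0067, 0.0003, 0], [0, -0.0032, 0.0062, 0.0003, 0], [0, -0.0042, 0.0056, 0.0003, 0], [0, -0.0051, 0.0048, 0.0003, 0], [0, -0.0058, 0.0038, 0.0003, 0], [0, -0.0064, 0.0027, 0.0003, 0], [0, 0, 0, 0, 0]]})

```text
t: 15.0
tool_pos: [0.6239, 0.0998, 0.1632]
orientation: [-0.04, 3.14, 0.001]
force: [2.0, -0.0, 0.0]
opening: 0.0194
gripper_force: 25.0
```

```bash
python3 look.py
```

```text
dot [254.16666667 190.08333333] 12
crank -1.2914165981226546 r 0.04045030695952553
```

advance(steps={"segments": [[0, -0.0068, 0.0016, 0.0003, 0], [0, -0.007, 0.0004, 0.0003, 0], [0, -0.0069, -0.0008, 0.0003, 0], [0, -0.0067, -0.002, 0.0003, 0], [0, -0.0062, -0.0032, 0.0003, 0], [0, -0.0056, -0.0042, 0.0003, 0], [0, -0.0048, -0.0051, 0.0003, 0], [0, 0, 0, 0, 0], [0, 0, 0, 0, 0]]})

```text
t: 15.95
tool_pos: [0.6677, 0.0862, 0.1614]
orientation: [-0.038, 3.14, -0.001]
force: [0.5, -1.8, -0.2]
opening: 0.0191
gripper_force: 25.0
```

```bash
python3 look.py
```

```text
dot [254.16666667 190.91666667] 12
crank -2.48924019352056 r 0.04067470559104534
```

advance(steps={"segments": [[0, -0.0038, -0.0059, 0.0003, 0], [0, -0.0027, -0.0064, 0.0003, 0], [0, -0.0016, -0.0068, 0.0003, 0], [0, -0.0004, -0.007, 0.0003, 0], [0, 0.0008, -0.0069, 0.0003, 0], [0, 0.002, -0.0067, 0.0003, 0], [0, 0.0032, -0.0062, 0.0003, 0], [0, 0.0042, -0.0056, 0.0003, 0], [0, 0.0051, -0.0048, 0.0003, 0], [0, 0, 0, 0, 0]]})

```text
t: 17.0
tool_pos: [0.6609, 0.0294, 0.1584]
orientation: [0.038, -3.141, 0.001]
force: [-1.4, -0.7, -0.3]
opening: 0.0192
gripper_force: 25.0
```

```bash
python3 look.py
```

```text
dot [254.16666667 191.08333333] 12
crank 2.223973805283662 r 0.0401308810761953
```

advance(steps={"segments": [[0, 0.0058, -0.0038, 0.0003, 0], [0, 0.0064, -0.0027, 0.0003, 0], [0, 0.0068, -0.0016, 0.0003, 0], [0, 0.007, -0.0004, 0.0003, 0], [0, 0.0069, 0.0008, 0.0003, 0], [0, 0.0067, 0.002, 0.0003, 0], [0, 0.0062, 0.0032, 0.0003, 0], [0, 0.0056, 0.0042, 0.0003, 0], [0, 0.0048, 0.0051, 0, 0], [0, 0, 0, 0, 0], [0, 0, 0, 0, 0], [0, 0, 0, 0, 0]]})

```text
t: 18.25
tool_pos: [0.6049, 0.0364, 0.1557]
orientation: [0.04, -3.14, -0.001]
force: [-1.8, 0.8, -0.0]
opening: 0.0193
gripper_force: 25.0
```

```bash
python3 look.py a4
```

```text
dot [248.31578947 192.78947368] 19
crank 0.6523321746826858 r 0.0394521813702545
```

View pics/a4.png

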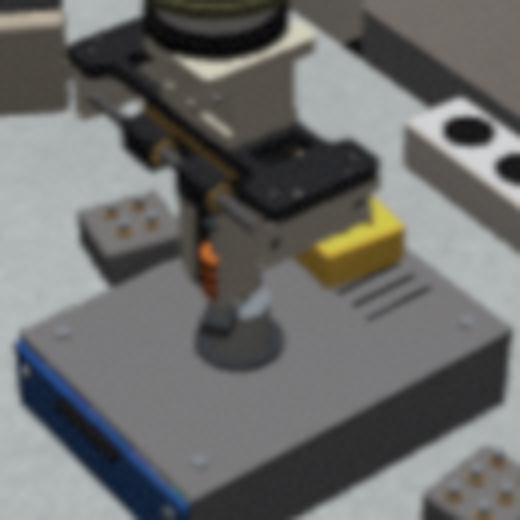

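The picture shows the handle still held at (209,265), the arm's end lower at (218,320), and the drawer flush. By the hand position the crank is at about -5.63 rad, one turn forward of the drop, so I'm handing in.

```bash
python3 -c "
from plant import robot
print(robot.close_job())"
```

```text
the job is handed in; nothing more can be done
None
```

I pushed the drawer home against its stop, turned the screw backward until it dropped, then turned it one turn forward; the job is handed in with the handle still held at 25 N, and no verdict was returned.

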